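Lock the headlamp lens with its three push latches

TASK

The headlamp on the bench has its lens laid in place, and the three latches along its edge nearest the robot stand open. Press them fully down with the fingertips so that they stay down, one after the other: first the wide flap, then the narrow flap, last the round push button. Pick nothing up, leave the lens and the loose things on the bench where they are, and finish with the hand clear.

Things in the scene. Friction and masses are not known exactly. Their poses are not given: they have to be found in the camera images.
- headlamp: Black car headlamp, fixed, lying lens-up on wooden blocks; 390 mm long (y), about 260 mm (x). Origin on the bench under its middle, z up. Its -x side is the straight long edge nearest the robot; there a flange (top 100 mm above the bench, x -161 to -101 mm) carries the three latches, in any order, about 120 mm apart along y. The rim is 105 mm high, the clear dome beyond it 120 mm
- lens: Loose clear lens with a 5 mm thick grey rim, 382 x 203 mm, 0.6 kg, seated in the headlamp, underside 100 mm above the bench. Origin at its underside, above the headlamp's; same axes. Its rim starts 33 mm from the flap hinges (+x) and passes 3 mm below the closed latches. To be left in place
- wide_base: Fixed mount of the wide flap on the flange. Origin on the flange top (100 mm above the bench), straight below the hinge axis, which lies 10.5 mm higher along y. Axes as the headlamp's: +x points from the hinge over the lens, z up
- wide_flap (a joint): Angle of the wide flap, a white plastic plate 64 mm wide (y), 50 mm from hinge to free edge, 5 mm thick. 0 = open, leaning up at 0.75 rad (43 deg) from level, free edge towards the lens; 0.75 = fully down, level, upper face 13 mm above the flange, at a hard stop. Starts at 0 to 0.12. Friction, no spring: about 4 N downward 30 mm from the hinge moves it, and it stays where it is left
- wide_pad (a point): Point on the upper face of the wide flap, 32 mm from the hinge, mid-width; moves with it. x along the flap towards the free edge, z out of its upper face
- narrow_base: Fixed mount of the narrow flap; same as wide_base
- narrow_flap (a joint): Angle of the narrow flap, the same as the wide flap but 26 mm wide: 0 = open at 0.75 rad from level, 0.75 = fully down; same friction and starts
- narrow_pad (a point): Point on the upper face of the narrow flap, 32 mm from the hinge, mid-width; axes as wide_pad
- round_base: Fixed mount of the round push button on the flange. Origin on the flange top; the button's upright axis stands 18 mm from it in +x; axes as the headlamp's
- round_pin (a joint): How far the round push button is pressed, m. A white disc 36 mm across, 6 mm thick, on a steel stem, sliding straight down. 0 = up (top 28 mm above the flange), 0.014 = fully down (top 14 mm above the flange, hard stop). Starts between 0 and 0.002. Friction of about 4 N, no spring: it stays where it is left
- round_top (a point): Centre of the round button's top face; moves with it; z up
- bulb: Loose spare bulb standing on the bench, steel foot 40 mm across, glass tip 63 mm high. Origin under its foot. Leave alone
- jar: Loose jar, 54 mm across, 65 mm high. Origin under its middle. Leave alone
- screwdriver: Loose screwdriver lying on the bench beside the headlamp, about 200 mm long. Origin at its underside. Leave alone
- parts_tray: Loose open orange tray, 100 x 140 x 45 mm, on the bench beside the headlamp. Origin under its middle. Leave alone

How it is judged:
On the way, in this order (a step that is already met when the one before it is completed fails the run):
1. the wide flap is fully down (value of joint wide_flap above 0.66 rad), for 0.1 s.
2. then the narrow flap is fully down (value of joint each of wide_flap, narrow_flap above 0.66 rad), for 0.1 s.
3. then the round button is fully down (all of step 2 and value of joint round_pin above 0.0115 m), for 0.1 s.
At the end, for the whole second after the job is handed in: Both flaps are within 0.09 rad of fully down and the round button within 2.5 mm of fully down, the lens is within 8 mm of where it lay and level to 0.05 rad, and each loose thing is within 20 mm of where it was (all of step 3 and distance of lens from where it was at the start of the episode below 0.008 m and angle between lens's own z axis and vertical below 0.05 rad and distance of each of bulb, jar, screwdriver, parts_tray from where it was at the start of the episode below 0.02 m); the robot touches nothing.
It fails at once if the narrow flap is pressed down before the wide flap is home (value of joint narrow_flap above 0.4 rad and value of joint wide_flap below 0.6 rad).
It fails at once if the round button is pressed before both flaps are home (value of joint round_pin above 0.007 m and value of joint any of narrow_flap, wide_flap below 0.6 rad).
It fails at once if the lens is lifted, tipped or shifted by more than 8 mm (distance of lens from where it was at the start of the episode above 0.008 m or angle between lens's own z axis and vertical above 0.05 rad).
It fails at once if a loose thing on the bench is lifted or moved by more than 20 mm (distance of any of bulb, jar, screwdriver, parts_tray from where it was at the start of the episode above 0.02 m).
It also fails if it takes over 38 s, if anything falls off the work surface, if the arm or the gripper's body presses on something with over 40 N, if the wrist force passes 120 N, or if a joint passes its speed limit or range.

ROBOT

A 7-joint arm with a two-finger parallel gripper is mounted at the origin on the work surface. World frame = base frame: x ahead of the robot, y to its left, z up, the work surface at z = 0. Lengths are in m, angles in rad, forces in N, time in s.
With the tool pointing down it reaches from about 0.425 to 0.95 m from the base axis. Payload 4.7 kg.
Tool frame: the origin (TCP) lies between the finger pads; the fingertips stand 25 mm ahead of it and the grasp point (between the pads) lies 6 mm ahead of it; z points along the fingers, y is the line along which they close (so a half turn about z gives the same grasp; the last joint's range is limited). The gripper opens to 85 mm and grips with 20 to 120 N. Pads are 22 mm wide; open, the fingers measure 114 mm over their backs; the gripper's body (76 mm by 85 mm) begins 54 mm behind the grasp point. The pads swing forward as they close: fully open they stand 13 mm farther back than shut.
Start: joints at [1.256, 0.469, -0.049, 1.532, 0.024, 1.141, -0.082], TCP at [0.19, -0.648, 0.256] pointing down, gripper open.
Joint ranges: [-2.59, 2.59], [-0.33, 1.99], [-1.39, 1.29], [0.1, 2.45], [-1.04, 4.18], [0.21, 1.99], [-2.66, 2.66]. Speed limits (rad/s): [2.57, 2.57, 3.14, 3.14, 3.14, 3.14, 3.14].

INTERFACE

Orientations are given as a 3x3 rotation matrix whose columns are the frame's x, y, z axes.
In Python, from rig import * gives the robot as it stands. Calls block until the motion is done:
- movep(position, orientation): joint-space move of the TCP to a pose.
- move_l(position, attitude=None, feed=0.15, until_force=None): straight line of the TCP; attitude=None keeps the orientation; feed is the mean speed in m/s. With until_force (N) it stops when the force on the tool has changed by that much, and returns True; else False.
- move_joints(angles): joint-space move.
- command_gripper(opening, newtons=None): finger opening in m; newtons is the grip in N (None keeps the last); returns when the fingers have stopped.
- sleep(seconds).
- inverse_kinematics(position, orientation): joint angles nearest the present ones, or None.
- sense(): the state.
- camera(name): name is "side" or "top" or "wrist"; returns (picture, depth): 400x640x3 uint8, red, green, blue; 400x640 float32, m along the optical axis (not along the pixel's ray), 0 where there is no reading.
- camera_params(name): a dict with "K" (3x3 intrinsics, pixels), "position" and "rotation" of the camera in the world; the wrist camera has in their place "tool_from_camera" (4x4, takes a point from camera to tool coordinates, whose origin is the TCP and whose axes are the flange's). Camera axes: x right, y down, z forward; pixel columns grow to the right and rows downward; lengths in m; the calibration is good to about 2 mm. A picture is of the moment at which its call begins: read the wrist's pose just before it. camera_params takes no time and is no camera call.
A pose or a line that the arm cannot do raises Unreachable and nothing moves.
- finish_job(): hands the job in; it is judged then, once.
The state is a dict: "time_s": time; "joint_pos": joint angles; "qd": joint speeds; "joint_efforts": joint torques, N m; "position": TCP position; "tcp_rot": TCP orientation; "wrist_force": force on the tool from outside, world axes, zero at the start; "ft_torque": the same for the moment, N m; "finger_gap": finger opening in m; "gripper_force": force on a finger pad.
Only numpy, scipy, OpenCV 4.12 (cv2) and the standard library are available. Lean on these libraries where they do the work, as an engineer would, in place of code of your own. Each camera call takes 0.05 s, during which the arm holds its last target. There are 200 camera calls.

## Working session

There is one attempt and no reset: what is moved stays moved. The work goes in short steps, each a Python script; the robot and the scene stay as the last script left them, time stands still between calls to the robot, and variables do not carry over. Pictures are saved under pics/ and viewed, at most 10 in all, crops included, and the job is handed in when it is done.

```bash
mkdir -p pics; ls; cat > h.py <<'E'
from rig import *
import numpy as np, cv2
def shot(n,name=None):
    s=sense(); p,d=camera(n); c=camera_params(n)
    if n=="wrist":
        T=np.array(c["tool_from_camera"]); R=np.array(s["tcp_rot"]); 
        Rw=R@T[:3,:3]; t=R@T[:3,3]+np.array(s["position"])
    else: Rw=np.array(c["rotation"]); t=np.array(c["position"])
    if name: cv2.imwrite("pics/"+name,p[:,:,::-1])
    return p,d,np.array(c["K"]),Rw,t
def cloud(d,K,R,t):
    v,u=np.mgrid[:d.shape[0],:d.shape[1]]
    c=np.stack([(u-K[0,2])/K[0,0]*d,(v-K[1,2])/K[1,1]*d,d],-1)
    return c@R.T+t
def ray(u,v,z,K,R,t):
    r=R@np.array([(u-K[0,2])/K[0,0],(v-K[1,2])/K[1,1],1]); return t+r*(z-t[2])/r[2]
E
python3 - <<'E'
from h import *
for n in("top","side"):
    p,d,K,R,t=shot(n,n+"1.png"); np.savez(n+".npz",p=p,d=d,K=K,R=R,t=t); print(n,K,R,t)
s=sense(); print(s["time_s"],s["tcp_rot"],s["finger_gap"])
E
```

```text
pics
top [[373.92594459   0.         316.09210039]
 [  0.         373.92594459 198.67911367]
 [  0.           0.           1.        ]] [[ 0.01094114 -0.99774206  0.06626511]
 [-0.99985315 -0.010042    0.01388672]
 [-0.01318993 -0.06640732 -0.99770541]] [0.50614569 0.02696563 1.00792144]
side [[393.1334307    0.         323.22525126]
 [  0.         393.1334307  199.14043176]
 [  0.           0.           1.        ]] [[ 0.95849357 -0.13423914  0.25153516]
 [-0.2843045  -0.51644179  0.80774924]
 [ 0.0214717  -0.84573503 -0.53317092]] [ 0.33253121 -0.67991902  0.57672438]
0.1 [[ 9.59420065e-01  2.81980122e-01 -5.90805560e-04]
 [ 2.81980727e-01 -9.59418572e-01  1.69527302e-03]
 [-8.87965323e-05 -1.79307474e-03 -9.99998388e-01]] 0.08533948213166682
```

View pics/top1.png

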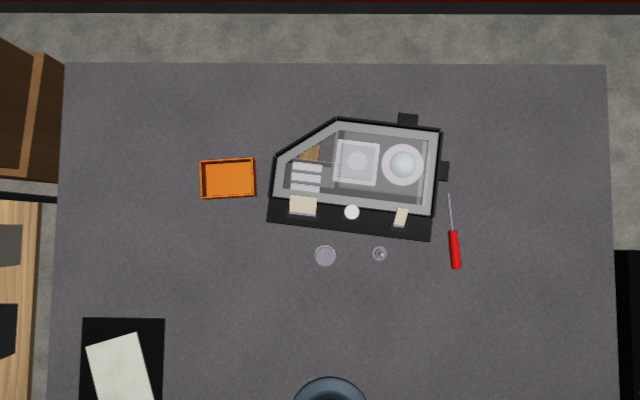

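View pics/side1.png

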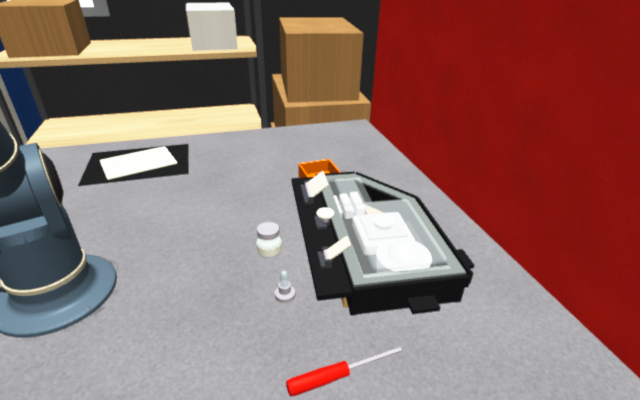

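The top view shows the wide flap at (303,206), the round button at (352,212) and the narrow flap at (400,217). The jar (325,256) and bulb (379,254) stand in front of the flange, the tray is to the left and the screwdriver to the right. Next I measure the latches.

```bash
python3 - <<'E'
from h import *
for n,boxes in(("top",dict(wide=(285,190,322,220),round=(342,202,362,222),narrow=(390,205,412,230))),("side",dict(wide=(302,168,332,200),round=(313,205,336,224),narrow=(322,234,353,262)))):
    f=np.load(n+".npz"); p,d,K,R,t=[f[k] for k in"pdKRt"]; C=cloud(d,K,R,t)
    m=(p.min(2)>150)
    for k,(a,b,c,e) in boxes.items():
        mm=np.zeros_like(m); mm[b:e,a:c]=m[b:e,a:c]
        mm&=d>0; P=C[mm]; P=P[(P[:,2]>.105)&(P[:,2]<.165)]
        print(n,k,len(P),P.mean(0).round(4),P.min(0).round(4),P.max(0).round(4))
    if n=="top":
        for (u,v,z) in((267,222,.1),(430,241,.1),(272,196,.1),(436,215,.1)): print(ray(u,v,z,K,R,t).round(4))
        # flange edge fit via depth
        m=(C[...,2]>.09)&(C[...,2]<.112)&(p.max(2)<60)&(d>0)
        pts=[]
        for u in range(275,425,3):
            vs=np.where(m[200:260,u])[0]
            if len(vs): pts.append(C[200+vs.max(),u])
        pts=np.array(pts); q=np.polyfit(pts[:,1],pts[:,0],1); print("edge",q,np.degrees(np.arctan(q[0])),np.std(pts[:,0]-np.polyval(q,pts[:,1])),pts[:,2].mean())
        for k,(a,b,c,e) in dict(jar=(312,243,338,268),bulb=(370,245,388,264)).items():
            P=C[b:e,a:c].reshape(-1,3); P=P[P[:,2]>.015]; print(k,P.mean(0).round(3),P.min(0).round(3),P.max(0).round(3))
E
```

```text
top wide 549 [0.5557 0.0673 0.1262] [0.5286 0.0276 0.105 ] [0.5871 0.1051 0.1477]
top round 212 [ 0.5395 -0.0453  0.1236] [ 0.5199 -0.069   0.105 ] [ 0.5591 -0.0229  0.1314]
top narrow 232 [ 0.5304 -0.1601  0.125 ] [ 0.5048 -0.1892  0.105 ] [ 0.5531 -0.1384  0.1468]
[0.5085 0.1582 0.1   ]
[ 0.4672 -0.2356  0.1   ]
[0.5719 0.1472 0.1   ]
[ 0.5298 -0.2506  0.1   ]
edge [0.11237428 0.49291101] 6.411673183114836 0.0007010965573730668 0.09961866362317018
jar [0.428 0.016 0.068] [ 0.403 -0.01   0.017] [0.506 0.042 1.008]
bulb [ 0.434 -0.122  0.053] [ 0.415 -0.139  0.015] [0.506 0.027 1.008]
side wide 365 [0.5488 0.066  0.126 ] [0.524  0.0307 0.1051] [0.6041 0.1362 0.1441]
side round 165 [ 0.5359 -0.047   0.1245] [ 0.5168 -0.065   0.105 ] [0.5686 0.0069 0.1285]
side narrow 331 [ 0.5241 -0.1616  0.1248] [ 0.4991 -0.1782  0.105 ] [ 0.5618 -0.0977  0.1437]
```

```bash
cat >> h.py <<'E'
c,s_=np.cos(.1119),np.sin(.1119); X=np.array([c,-s_,0]); Y=np.array([s_,c,0])
RT=np.array([X,-Y,[0,0,-1]]).T
def at(xi,eta,z): return xi*X+eta*Y+np.array([0,0,z])
def press(xi,eta,zlow,f=15,up=.2):
    move_l(at(xi,eta,up-.01),feed=.1)
    r=move_l(at(xi,eta,zlow),feed=.035,until_force=f); s=sense()
    print("hit",r,"tip z",s["position"][2]-.025,s["wrist_force"],s["time_s"])
    sleep(.15); move_l(at(xi,eta,up),feed=.15); print(sense()["time_s"])
E
python3 - <<'E'
from h import *
command_gripper(0.0,20)
movep(at(.555,.128,.26),RT); print(sense()["time_s"],sense()["position"],sense()["finger_gap"])
press(.555,.128,.131)
p,d,K,R,t=shot("wrist","w1.png"); shot("side","s2.png")
E
python3 -c "
import cv2;a=cv2.imread('pics/s2.png')[140:320,240:480];cv2.imwrite('pics/s2c.png',cv2.resize(a,None,fx=3,fy=3))"
```

```text
3.7 [0.56604817 0.06421167 0.25986916] 2.0682432225577347e-05
hit True tip z 0.11307361663543677 [-1.41285611 -0.21748239  6.47814448] 5.9
6.6083
```

View pics/s2c.png

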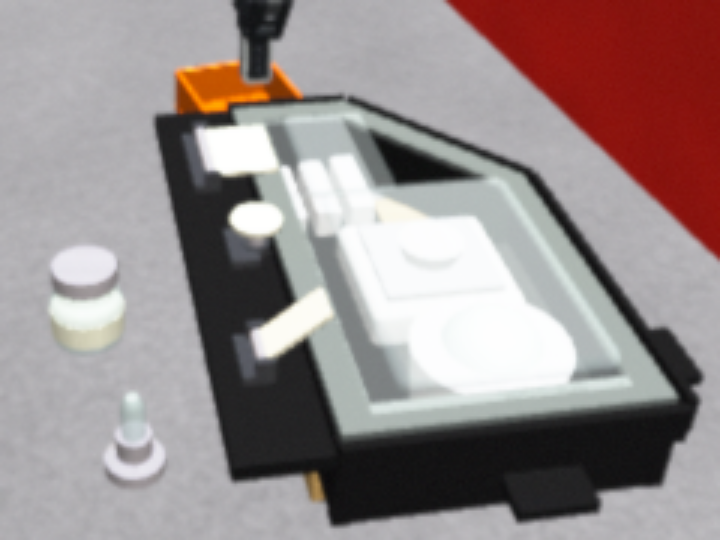

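View pics/w1.png

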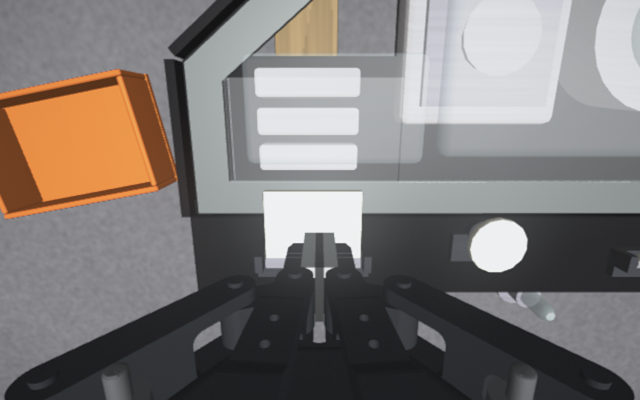

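The side crop shows the wide flap lying level at (238,150), while the button and the narrow flap are still up. The wrist view shows the flap centred at x=313 and the button at (498,245). I'll check that it's level by depth and refine the button position, then press the narrow flap if the check passes.

```bash
python3 - <<'E'
from h import *
p,d,K,R,t=shot("wrist"); C=cloud(d,K,R,t)
P=C[195:228,270:355]; print("wide z",np.median(P[:3,...,2]),np.median(P[-3:,...,2]))
b=ray(498,245,.127,K,R,t); print("button",b@X,b@Y,C[245,498])
if abs(np.median(P[:3,...,2])-.113)<.005:
    move_l(at(.555,-.101,.2),feed=.15)
    press(.555,-.101,.131)
    p,d,K,R,t=shot("wrist","w2.png"); C=cloud(d,K,R,t)
    P=C[195:225,300:330]; print("narrow z",np.median(P[:3,...,2]),np.median(P[-3:,...,2]),sense()["time_s"])
E
```

```text
wide z 0.11259747536695205 0.11271823507820194
button 0.536731581443181 0.017370532958588862 [ 0.53525139 -0.04274044  0.12687363]
hit True tip z 0.1130702686064447 [-2.17078361  0.15517195  6.81323945] 10.0333
10.7417
narrow z 0.11267845997215618 0.1125694011159092 10.7917
```

View pics/w2.png

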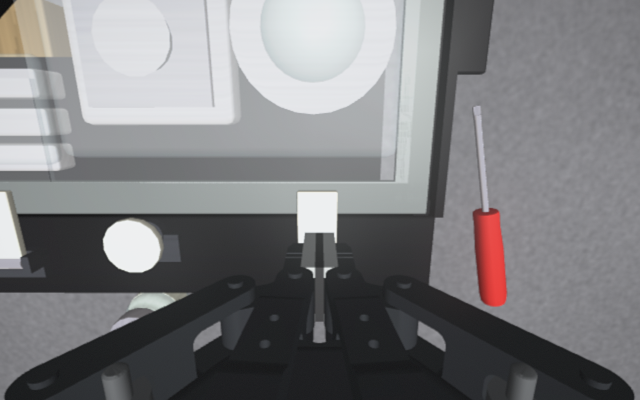

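The narrow flap is centred at x=317 and level, with both ends at 112.6 mm. The button, at (133,246), is next.

```bash
python3 - <<'E'
from h import *
move_l(at(.538,.016,.2),feed=.15)
press(.538,.016,.132,f=20)
move_l(at(.52,.016,.3),feed=.15)
p,d,K,R,t=shot("side","s3.png"); C=cloud(d,K,R,t)
f=np.load("side.npz")
p,d,K,R,t=shot("wrist","w3.png"); print(sense()["wrist_force"],sense()["time_s"])
C=cloud(d,K,R,t)
for n,xi,eta in(("wide",.565,.128),("narrow",.565,-.101),("round",.545,.016)):
    m=(np.hypot(C@X-xi,C@Y-eta)<.007)&(d>0); print(n,m.sum(),np.median(C[m][:,2]) if m.any() else 0)
E
python3 -c "
import cv2;a=cv2.imread('pics/s3.png')[140:320,240:480];cv2.imwrite('pics/s3c.png',cv2.resize(a,None,fx=3,fy=3))"
```

```text
hit True tip z 0.1139670523036477 [-2.49132401  0.14563491  7.99637413] 13.325
14.0333
[ 0.5960106  -0.86458251 -0.50768944] 14.9583
wide 192 0.11234616684105955
narrow 194 0.11197538508317723
round 177 0.11362886823976803
```

View pics/s3c.png

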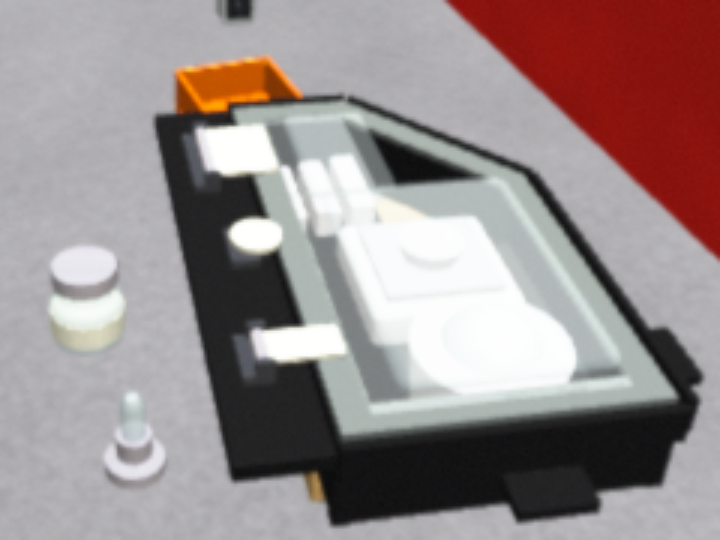

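The crop shows all three latches down: wide (238,150), button (255,236) and narrow (300,343). The lens, jar and bulb haven't moved, and the hand is clear.

```bash
python3 -c "
from rig import *
print(finish_job())"
```

```text
the job is handed in; nothing more can be done
None
```

I pressed the wide flap, the narrow flap and then the round button fully down, confirmed all three by depth, and handed the job in at about 15 s of the 38 s limit with the hand clear; no verdict was returned.

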